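# Heft three closed boxes and take out the solid billet

### The job

One of the three identical closed parts boxes holds the solid brass billet, the other two hold hollow ones that look just the same: heft the boxes, lifting each a few centimetres and setting it back where it stood, until you know the heavy one. Then take the lid off the heavy box only, lay it flat on the bench with its grip up, lift out the billet and stand it upright in the middle of the steel bench block. Leave the other boxes closed and the jars and the tub alone.

Things in the scene. Friction and masses are not known exactly. Their poses are not given: they have to be found in the camera images.
- box_a: one of three identical grey metal boxes, 56 (x) x 104 (y) x 56 mm high without lid, walls and floor 3 mm, loose; grip across the 56 mm, below the rim. Origin: centre of the underside, z up. In a 37 mm hole in its 10 mm wooden liner stands the billet of the same letter. Closed and full it weighs 0.53 to 0.64 kg if the billet is solid, 0.24 to 0.28 kg if hollow; the letter does not tell which
- lid_a: loose lift-off lid on the box of the same letter: aluminium plate 54 x 102 x 4 mm, below it a 4 mm deep lip, 1.5 mm play in the box; 0.05 kg. On top in the centre a dark wooden bar grip, 14 (x) x 40 (y) x 18 mm high. Origin: centre of the plate's underside, 56 mm above the box's underside when closed; z up, y along the length
- billet_a: brass cylinder, 34 mm in diameter, 46 mm high, upright in the middle of the box of the same letter, its underside 3 mm above the box's, its top 7 mm below the rim, hidden by the lid. In the box 32 mm are free at each end of it (along the box's y), 8 mm at its sides. All look alike: one is solid (0.32 to 0.40 kg), two hollow (0.05 kg). Origin: centre of its underside, z up
- box_b: one of three identical grey metal boxes, 56 (x) x 104 (y) x 56 mm high without lid, walls and floor 3 mm, loose; grip across the 56 mm, below the rim. Origin: centre of the underside, z up. In a 37 mm hole in its 10 mm wooden liner stands the billet of the same letter. Closed and full it weighs 0.53 to 0.64 kg if the billet is solid, 0.24 to 0.28 kg if hollow; the letter does not tell which
- lid_b: loose lift-off lid on the box of the same letter: aluminium plate 54 x 102 x 4 mm, below it a 4 mm deep lip, 1.5 mm play in the box; 0.05 kg. On top in the centre a dark wooden bar grip, 14 (x) x 40 (y) x 18 mm high. Origin: centre of the plate's underside, 56 mm above the box's underside when closed; z up, y along the length
- billet_b: brass cylinder, 34 mm in diameter, 46 mm high, upright in the middle of the box of the same letter, its underside 3 mm above the box's, its top 7 mm below the rim, hidden by the lid. In the box 32 mm are free at each end of it (along the box's y), 8 mm at its sides. All look alike: one is solid (0.32 to 0.40 kg), two hollow (0.05 kg). Origin: centre of its underside, z up
- box_c: one of three identical grey metal boxes, 56 (x) x 104 (y) x 56 mm high without lid, walls and floor 3 mm, loose; grip across the 56 mm, below the rim. Origin: centre of the underside, z up. In a 37 mm hole in its 10 mm wooden liner stands the billet of the same letter. Closed and full it weighs 0.53 to 0.64 kg if the billet is solid, 0.24 to 0.28 kg if hollow; the letter does not tell which
- lid_c: loose lift-off lid on the box of the same letter: aluminium plate 54 x 102 x 4 mm, below it a 4 mm deep lip, 1.5 mm play in the box; 0.05 kg. On top in the centre a dark wooden bar grip, 14 (x) x 40 (y) x 18 mm high. Origin: centre of the plate's underside, 56 mm above the box's underside when closed; z up, y along the length
- billet_c: brass cylinder, 34 mm in diameter, 46 mm high, upright in the middle of the box of the same letter, its underside 3 mm above the box's, its top 7 mm below the rim, hidden by the lid. In the box 32 mm are free at each end of it (along the box's y), 8 mm at its sides. All look alike: one is solid (0.32 to 0.40 kg), two hollow (0.05 kg). Origin: centre of its underside, z up
- bench_block: square grey steel bench block, 68 x 68 x 19 mm, with a flat top, fixed on the bench behind the boxes, with free bench for a lid left and right of it (a tall light post stands 150 to 280 mm to its right). Origin: centre of its underside; top at z = 19 mm
- flux_jar: bystander: jar with a green cap, 50 mm in diameter, 57 mm high, loose. Origin: centre of its underside
- glass_jar: bystander: small empty glass jar, 39 mm in diameter, 42 mm high, loose. Origin: centre of its underside
- tub_cutters: bystander: white tub with a pair of cutters in it, 72 mm in diameter, 121 mm high over all, loose. Origin: centre of its underside

How it is judged (in metres and radians):
On the way, in this order (a step that is already met when the one before it is completed fails the run):
1. the heavy box is lifted clear of the bench, upright and closed (((height (world z) of box_a above 0.012 m and angle between box_a's own z axis and vertical below 0.4 rad and distance between lid_a and box_a below 0.066 m and contact force between billet_a and box_a above 1.8 N) or (height (world z) of box_b above 0.012 m and angle between box_b's own z axis and vertical below 0.4 rad and distance between lid_b and box_b below 0.066 m and contact force between billet_b and box_b above 1.8 N) or (height (world z) of box_c above 0.012 m and angle between box_c's own z axis and vertical below 0.4 rad and distance between lid_c and box_c below 0.066 m and contact force between billet_c and box_c above 1.8 N))), for 0.2 s.
2. a box stands on the bench with its lid off (((height (world z) of box_a below 0.006 m and distance between lid_a and box_a above 0.08 m) or (height (world z) of box_b below 0.006 m and distance between lid_b and box_b above 0.08 m) or (height (world z) of box_c below 0.006 m and distance between lid_c and box_c above 0.08 m))), for 0.2 s.
3. its billet is lifted out ((distance between billet_a and box_a above 0.062 m or distance between billet_b and box_b above 0.062 m or distance between billet_c and box_c above 0.062 m)), for 0.1 s.
At the end, for the whole second after the job is handed in: the solid billet stands upright (8 degrees) at rest on the bench block within 20 mm of its centre; its lid lies flat on the bench, grip up; all boxes stand upright within 50 mm of where they stood, the light ones closed, lids seated within 10 mm (((horizontal distance between billet_a and bench_block below 0.02 m and height (world z) of billet_a between 0.016 and 0.022 m and contact force between billet_a and bench_block above 2 N and angle between billet_a's own z axis and vertical below 0.15 rad and linear speed of each of billet_a, lid_a below 0.02 m/s and height (world z) of lid_a below 0.02 m and angle between lid_a's own z axis and vertical below 0.2 rad and distance between lid_b and box_b below 0.062 m and horizontal distance between lid_b and box_b below 0.01 m and distance between lid_c and box_c below 0.062 m and horizontal distance between lid_c and box_c below 0.01 m) or (horizontal distance between billet_b and bench_block below 0.02 m and height (world z) of billet_b between 0.016 and 0.022 m and contact force between billet_b and bench_block above 2 N and angle between billet_b's own z axis and vertical below 0.15 rad and linear speed of each of billet_b, lid_b below 0.02 m/s and height (world z) of lid_b below 0.02 m and angle between lid_b's own z axis and vertical below 0.2 rad and distance between lid_c and box_c below 0.062 m and horizontal distance between lid_c and box_c below 0.01 m and distance between lid_a and box_a below 0.062 m and horizontal distance between lid_a and box_a below 0.01 m) or (horizontal distance between billet_c and bench_block below 0.02 m and height (world z) of billet_c between 0.016 and 0.022 m and contact force between billet_c and bench_block above 2 N and angle between billet_c's own z axis and vertical below 0.15 rad and linear speed of each of billet_c, lid_c below 0.02 m/s and height (world z) of lid_c below 0.02 m and angle between lid_c's own z axis and vertical below 0.2 rad and distance between lid_b and box_b below 0.062 m and horizontal distance between lid_b and box_b below 0.01 m and distance between lid_a and box_a below 0.062 m and horizontal distance between lid_a and box_a below 0.01 m)) and distance of each of box_a, box_b, box_c from where it was at the start of the episode below 0.05 m and height (world z) of each of box_a, box_b, box_c below 0.005 m and angle between each of box_a, box_b, box_c's own z axis and vertical below 0.1 rad); the robot touches nothing.
It fails at once if a light box is opened: its lid is off and the untouched billet in it weighs little ((distance between lid_a and box_a above 0.075 m and height (world z) of box_a below 0.005 m and z of billet_a in the frame of box_a below 0.0034 m and contact force between billet_a and box_a below 1.2 N and contact force between the fingers and billet_a below 0.05 N) or (distance between lid_b and box_b above 0.075 m and height (world z) of box_b below 0.005 m and z of billet_b in the frame of box_b below 0.0034 m and contact force between billet_b and box_b below 1.2 N and contact force between the fingers and billet_b below 0.05 N) or (distance between lid_c and box_c above 0.075 m and height (world z) of box_c below 0.005 m and z of billet_c in the frame of box_c below 0.0034 m and contact force between billet_c and box_c below 1.2 N and contact force between the fingers and billet_c below 0.05 N)).
It fails at once if a box is tipped by more than about 40 degrees (angle between any of box_a, box_b, box_c's own z axis and vertical above 0.7 rad).
It fails at once if a jar or the tub is moved by more than 30 mm (distance of any of flux_jar, glass_jar, tub_cutters from where it was at the start of the episode above 0.03 m).
It also fails if it takes over 72 s, if anything falls off the work surface, if the arm or the gripper's body presses on something with over 40 N, if the wrist force passes 120 N, or if a joint passes its speed limit or range.

### The arm

A 6-joint arm with a two-finger parallel gripper is mounted at the origin on a cart in front of the work surface, level with it; the furniture and walls round the work are solid. World frame = base frame: x ahead of the robot, y to its left, z up, the work surface at z = 0. Lengths are in mm, angles in rad, forces in N, time in s.
With the tool pointing down it reaches from about 275 to 825 mm from the base axis. Payload 5.2 kg.
Tool frame: the origin (TCP) lies at the very end of the fingers, on their centre line; the grasp point (between the pads) lies 19 mm behind it; z points along the fingers, y is the line along which they close (so a half turn about z gives the same grasp; the last joint's range is limited). The gripper opens to 93 mm and grips with 3 to 60 N. Pads are 15 mm wide; open, the fingers measure 128 mm over their backs; the gripper's body (75 mm by 188 mm) begins 65 mm behind the grasp point.
Start: joints at [0.955, 0.259, 1.535, -0, 1.348, -0.203], TCP at [220.626, 503.814, 192.553] pointing down, gripper open.
Joint ranges: [-3.14, 3.14], [-0.91, 2.08], [0.19, 2.58], [-1.22, 4.36], [0.22, 2.71], [-3.12, 3.12]. Speed limits (rad/s): [2.57, 2.57, 3.14, 3.14, 3.14, 3.14].

### API

Orientations are given as [roll, pitch, yaw] about the fixed x, y, z axes, in that order (R = Rz(yaw) Ry(pitch) Rx(roll)).
In Python, from bench import robot gives the robot as it stands. The module is installed in compiled form; this text tells all that it offers. Calls block until the motion is done:
- robot.move_ptp(position, orientation): joint-space move of the TCP to a pose.
- robot.move_linear(position, ori=None, speed=150, f_stop=None): straight line of the TCP; ori=None keeps the orientation; speed is the mean speed in mm/s. With f_stop (N) it stops when the force on the tool has changed by that much, and returns True; else False.
- robot.move_j(angles): joint-space move.
- robot.move_gripper(opening): opening from 0.0 (shut) to 1.0 (fully open); the grip force is fixed at half the most; returns when the fingers have stopped.
- robot.sleep(seconds).
- robot.inverse_kinematics(position, orientation): joint angles nearest the present ones, or None.
- robot.get_image(name): name is "scene" or "top"; returns a dict with "img" (480x640x3 uint8, blue, green, red), "fovy" (degrees; the focal length in pixels is half the picture's height over the tangent of half this angle, whatever the lens; pixels are square), "cx", "cy" (the principal point, pixels), "eye" and "orientation" of the camera in the world. Camera axes: x right, y down, z forward; pixel columns grow to the right and rows downward; lengths in mm; the calibration is good to about 2 mm. A picture is of the moment at which its call begins. There is no depth.
A pose or a line that the arm cannot do raises robot.MotionError and nothing moves.
- robot.hand_in(): hands the job in; it is judged then, once.
Readings, each from a call of its own:
- robot.current_t(): time.
- robot.current_qpos(): joint angles.
- robot.current_joint_vel(): joint speeds.
- robot.current_joint_efforts(): joint torques, N m.
- robot.current_tcp_pos(): TCP position.
- robot.current_eef_rot(): TCP orientation.
- robot.current_contact_force(): force on the tool from outside, world axes, zero at the start.
- robot.current_ft_torque(): the same for the moment, N m.
- robot.current_gripper_width(): opening from 0.0 (shut) to 1.0 (fully open).
- robot.current_finger_force(): force on a finger pad.
Only numpy, scipy, OpenCV 4.12 (cv2) and the standard library are available. Lean on these libraries where they do the work, as an engineer would, in place of code of your own. Each camera call takes 0.05 s, during which the arm holds its last target. There are 200 camera calls.

## Working session

There is one attempt and no reset: what is moved stays moved. The work goes in short steps, each a Python script; the robot and the scene stay as the last script left them, time stands still between calls to the robot, and variables do not carry over. Pictures are saved under pics/ and viewed, at most 10 in all, crops included, and the job is handed in when it is done.

```bash
mkdir -p pics
python3 - <<'E'
from bench import robot
import cv2,json
for n in("scene","top"):
    d=robot.get_image(n); cv2.imwrite(f"pics/{n}0.png",d["img"])
    print(n,{k:v for k,v in d.items() if k!="img"})
E
```

```text
scene {'fovy': 46.091229125645235, 'cx': 324.03765887472184, 'cy': 236.05320965036182, 'eye': array([-106.22318152, -314.50799136,  691.18487248]), 'orientation': array([-2.2188226 ,  0.01057394, -1.05253679])}
top {'fovy': 56.001260118386014, 'cx': 317.27266980560097, 'cy': 242.62071973303523, 'eye': array([ 404.48384401,  126.55217128, 1070.56481289]), 'orientation': array([-2.92956783, -0.00504276, -1.62561738])}
```

View pics/top0.png

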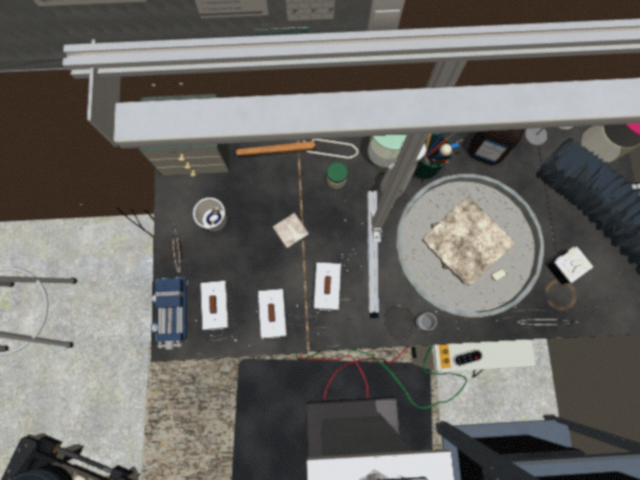

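View pics/scene0.png

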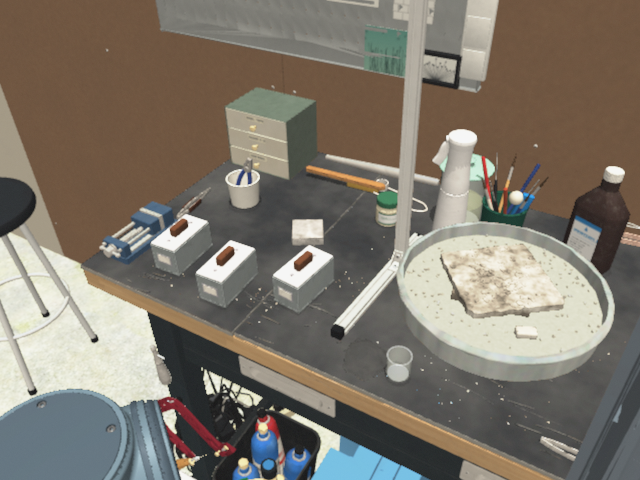

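The top view shows three boxes with dark grips near (213,305), (272,313) and (328,286), the block at (291,230), and the tub at (209,214). The green jar is at (337,175), the glass jar at (427,321), and the post foot runs along x≈374. I'll enlarge the top view to measure.

```bash
cat > h.py <<'E'
import numpy as np, cv2
from scipy.spatial.transform import Rotation as R
from bench import robot
def ray(d,u,v):
    f=240/np.tan(np.radians(d["fovy"]/2))
    return R.from_euler("xyz",d["orientation"]).as_matrix()@np.array([(u-d["cx"])/f,(v-d["cy"])/f,1])
def at_z(d,u,v,z):
    r=ray(d,u,v); return (d["eye"]+r*(z-d["eye"][2])/r[2]).round(1)
def shot(name,fn,x0,y0,w,h,s):
    d=robot.get_image(name); c=d["img"][y0:y0+h,x0:x0+w]
    cv2.imwrite("pics/"+fn,cv2.resize(c,None,fx=s,fy=s,interpolation=cv2.INTER_CUBIC)); return d
E
python3 - <<'E'
from h import *
d=shot("top","top1.png",190,200,160,150,4)
for uv,z in [((213,304),78),((272,313.5),78),((328,285),78),((291,230),19),((374,255),15),((374,318),15),((373,190),15),((427,321),42)]: print(uv,at_z(d,*uv,z))
# lid outlines
for (x0,x1) in ((196,232),(254,292),(310,346)):
    m=(d["img"][255:345,x0:x1].min(2)>170).astype(np.uint8)
    c=max(cv2.findContours(m,0,1)[0],key=cv2.contourArea)+np.array([x0,255])
    P=np.array([at_z(d,*p[0],60)[:2] for p in c],np.float32); print(cv2.minAreaRect(P))
E
```

```text
(213, 304) [492.9 344.7  78. ]
(272, 313.5) [465.4 216.8  78. ]
(328, 285) [520.8  91.5  78. ]
(291, 230) [664.5 170.   19. ]
(374, 255) [593.7 -24.4  15. ]
(374, 318) [446.1 -12.3  15. ]
(373, 190) [755.7 -35.1  15. ]
(427, 321) [ 431.9 -127.4   42. ]
((493.4366149902344, 347.1661376953125), (101.6860122680664, 53.05947494506836), 2.359178304672241)
((468.2893981933594, 219.21006774902344), (101.7834701538086, 53.29551315307617), 1.8656526803970337)
((522.38916015625, 92.80045318603516), (53.464534759521484, 101.80635833740234), 83.44644165039062)
```

View pics/top1.png

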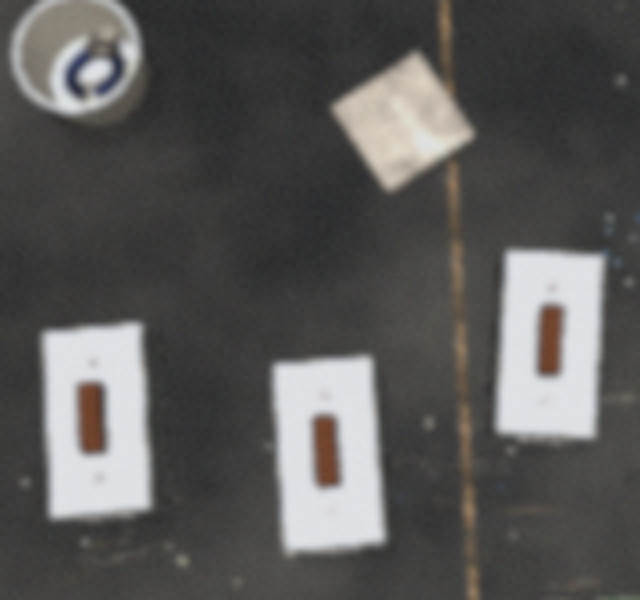

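The lid outlines measure 101.7 x 53.2 mm against the true 102 x 54, so the box poses are good. The block is at (664,170), about 65 mm across, and the post foot runs at y≈-12 to -35. Free bench for the lid is near (600,270), with the tub starting at x≥660. Next I heft the middle box.

```bash
cat >> h.py <<'E'
B={1:(493.4,347.2,2.36),2:(468.3,219.2,1.87),3:(522.4,92.8,-6.55)}
def yaw(deg):
    y=np.radians(deg); c=robot.current_eef_rot()[2]
    return [np.pi,0,y+np.pi*np.round((c-y)/np.pi)]
def heft(k):
    x,y,a=B[k]; o=yaw(a)
    robot.move_ptp([x,y,150],o); robot.sleep(.2)
    if robot.move_linear([x,y,20],speed=120,f_stop=8): print("stopped",robot.current_tcp_pos()); return
    robot.sleep(.2); f0=robot.current_contact_force()[2]
    robot.move_gripper(0.0); w=robot.current_gripper_width()
    robot.move_linear([x,y,55],speed=60); robot.sleep(.5)
    f=[]
    for _ in range(5): f.append(robot.current_contact_force()[2]); robot.sleep(.02)
    print(k,"width",w*93,"pad",robot.current_finger_force(),"f0",f0,"kg",(f0-np.mean(f))/9.81)
    robot.move_linear([x,y,20.5],speed=45); robot.move_gripper(1.0)
    robot.move_linear([x,y,150],speed=200); print("t",robot.current_t())
E
python3 - <<'E'
from h import *
print(robot.current_eef_rot(),robot.current_t()); heft(2); print(robot.current_qpos())
E
```

```text
[-3.14025286e+00 -2.90051512e-04  2.72880817e+00] 0.15
2 width 55.90832394031969 pad 29.999356269836426 f0 -0.6849881798689357 kg 0.20465599704169699
t 7.7
[ 2.21795319e-01  2.33878424e-01  1.67899847e+00 -2.13934843e-05
  1.23030516e+00 -1.38162179e+00]
```

Run:
```python
from h import *
heft(3)
heft(1)
shot("top","top2.png",190,200,160,150,4); print(robot.current_qpos())
```

```text
3 width 55.774324135024735 pad 29.998255670070648 f0 -0.5443792351615606 kg 0.5681366798154357
t 14.4417
1 width 55.407520228651066 pad 29.999069273471832 f0 -0.6354505681095912 kg 0.16097791590905483
t 21.575
[ 4.28469140e-01  3.84651679e-01  1.46686512e+00 -7.82472456e-06
  1.29316342e+00 -1.18347466e+00]
```

View pics/top2.png

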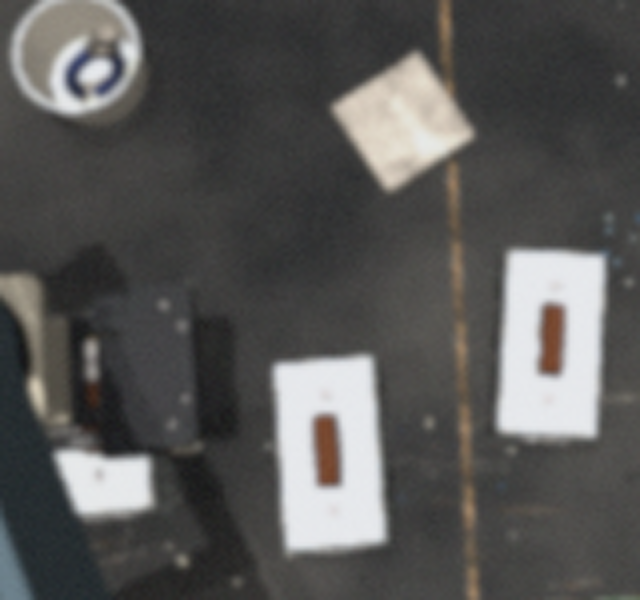

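Box 3, at (522,93), is heavy: 0.57 kg against about 0.2 kg for the other two. All three boxes are back in place and closed. Next I take its lid off.

Run:
```python
from h import *
x,y,a=B[3]; robot.move_gripper(0.5)
robot.move_ptp([x,y,150],yaw(a))
print(robot.move_linear([x,y,63.5],speed=100,f_stop=8), robot.current_tcp_pos())
robot.move_gripper(0.0); print("w",robot.current_gripper_width()*93,robot.current_finger_force())
robot.move_linear([x,y,150],speed=90)
robot.move_ptp([600,270,150],yaw(0))
robot.move_linear([600,270,30],speed=120)
print(robot.move_linear([600,270,9],speed=30,f_stop=4), robot.current_tcp_pos())
robot.move_gripper(0.4)
robot.move_linear([600,270,150],speed=200)
robot.move_ptp([440,330,200],yaw(0))
d=shot("top","top3.png",190,200,160,150,4); print(robot.current_t())
```

```text
False [522.9432438   92.90965907  64.03482041]
w 0.3440686561544552 0.0
False [600.15981503 270.02755171   9.08910657]
31.7333
```

View pics/top3.png

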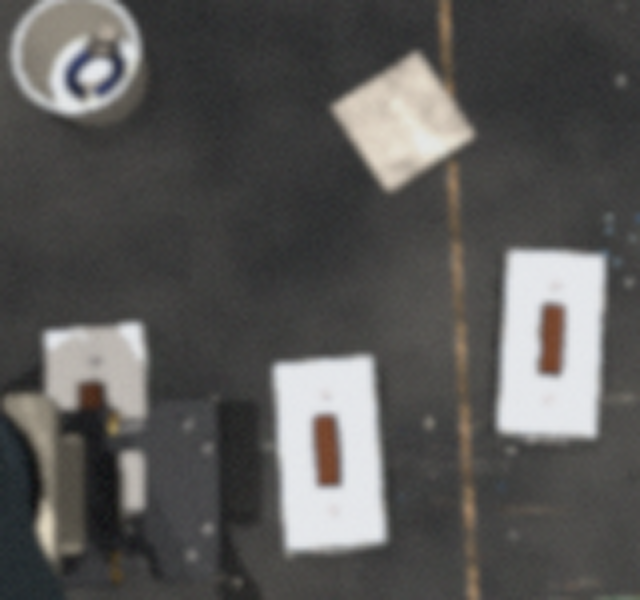

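The lid stayed seated on box 3, with its grip at (551,340) in the crop, because the fingers closed to 0 on nothing. The rest of the scene is unchanged. I'll go back, touch down on the plate, and look before closing.

Run:
```python
from h import *
x,y,a=B[3]; robot.move_gripper(0.5); print(robot.current_gripper_width())
robot.move_ptp([x,y,120],yaw(a))
robot.move_linear([x,y,70],speed=120)
print(robot.move_linear([x,y,58],speed=20,f_stop=4), robot.current_tcp_pos(), robot.current_contact_force())
d=shot("scene","s4.png",230,180,140,150,4); print(robot.current_t())
```

```text
0.5006666449497845
False [522.43832523  92.77809763  57.95681352] [0.2123148  0.51711377 1.05419807]
34.55
```

View pics/s4.png

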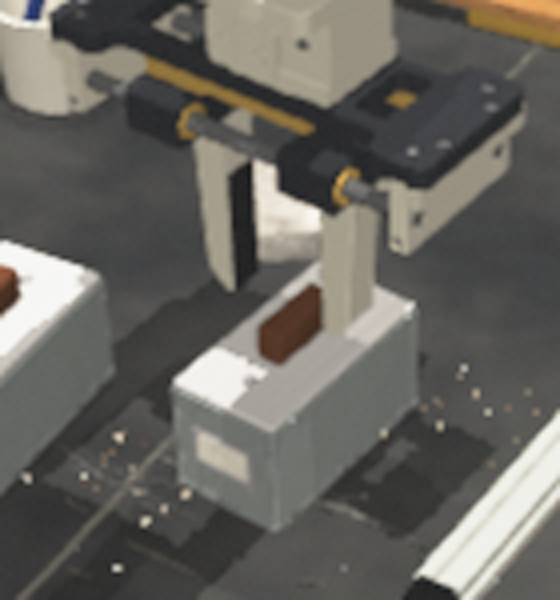

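Run:
```python
from h import *
d=robot.get_image("scene"); t=robot.get_image("top")
s=lambda u,v:(230+u/4,180+v/4)
print("eye/top",t["eye"])
for n,p,z in [("tipL",s(235,290),58),("tipR",s(335,333),58),("bar top near",s(268,328),78),("lid near L",s(175,380),60),("lid near R",s(275,430),60),("lid far R",s(416,303),60),("box foot near R",s(275,527),0)]: print(n,at_z(d,*p,z))
def tri(p,q):
    a,b=ray(d,*p),ray(t,*q); k=np.linalg.lstsq(np.c_[a,-b],t["eye"]-d["eye"],rcond=None)[0]
    return d["eye"]+a*k[0],t["eye"]+b*k[1]
q=lambda u,v:(190+u/4,200+v/4)
print(tri(s(175,380),q(497,433)),tri(s(275,430),q(597,438)),tri(s(416,303),q(604,254)))
print(robot.current_tcp_pos(),robot.current_eef_rot())
cv2.imwrite("pics/top4.png",cv2.resize(t["img"][230:330,280:400],None,fx=5,fy=5))
```

```text
eye/top [ 404.48384401  126.55217128 1070.56481289]
tipL [544.  136.8  58. ]
tipR [539.9  82.3  58. ]
bar top near [508.5  96.4  78. ]
lid near L [478.  124.8  60. ]
lid near R [471.9  71.1  60. ]
lid far R [573.   60.2  60. ]
box foot near R [474.2  75.1   0. ]
(array([474.49922524, 122.1769159 ,  63.81886853]), array([472.67126379, 124.42314632,  63.69032593])) (array([467.75112416,  68.2783308 ,  64.5531205 ]), array([466.87563754,  69.39808728,  64.43522134])) (array([569.82585337,  58.43812621,  62.98831372]), array([569.66917786,  58.65433181,  62.94805993]))
[522.52234359  92.78186491  58.10539762] [3.14157019e+00 2.34203773e-04 3.02727383e+00]
```

View pics/top4.png

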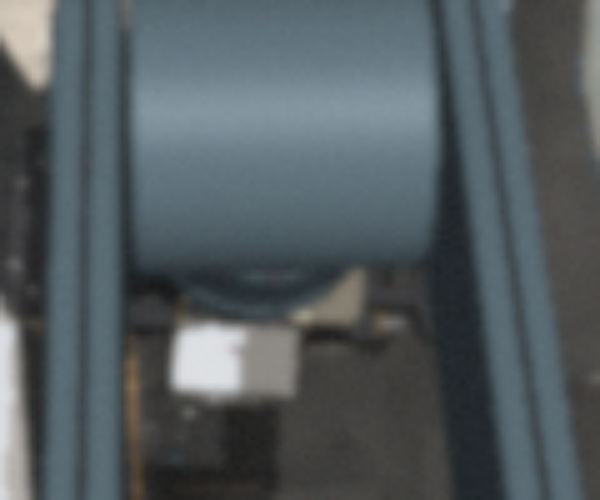

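In the scene crop the fingertips, at (235,290) and (335,333), land 20 mm too far out if I take them at z=58. They fit z≈77 instead, so the fingers really end about 19 mm above the reported TCP. That explains the empty close and the missing contact. I'll feel down to the plate to confirm it.

Run:
```python
from h import *
x,y,a=B[3]
hit=robot.move_linear([x,y,37],speed=25,f_stop=5); z=robot.current_tcp_pos()[2]; print(hit,z)
if hit: robot.move_linear([x,y,z+1.5],speed=30)
robot.move_gripper(0.0); print("w",robot.current_gripper_width()*93,robot.current_finger_force(),robot.current_tcp_pos(),robot.current_t())
```

```text
False 37.13191688357983
w 13.79531553237123 29.999996423721313 [522.41021943  92.82458291  37.03487441] 36.2667
```

The bar is held at 13.8 mm. Next I carry the lid to the bench.

Run:
```python
from h import *
x,y,a=B[3]
robot.move_linear([x,y,120],speed=110); print("w",robot.current_gripper_width()*93)
robot.move_ptp([600,270,70],yaw(0))
robot.move_linear([600,270,-5],speed=110)
print(robot.move_linear([600,270,-20],speed=25,f_stop=4), robot.current_tcp_pos())
robot.move_gripper(0.4)
robot.move_linear([600,270,100],speed=200)
robot.move_gripper(0.55)
robot.move_ptp([x-10,y+150,110],yaw(a+90))
shot("scene","s5.png",140,150,200,150,4); print(robot.current_t(),robot.current_qpos())
```

```text
w 13.963043051383991
True [600.24388997 270.15689625 -15.22042405]
42.4917 [ 2.45808400e-01  3.56262129e-01  1.60981202e+00  2.27845597e-05
  1.17523901e+00 -2.78057067e+00]
```

View pics/s5.png

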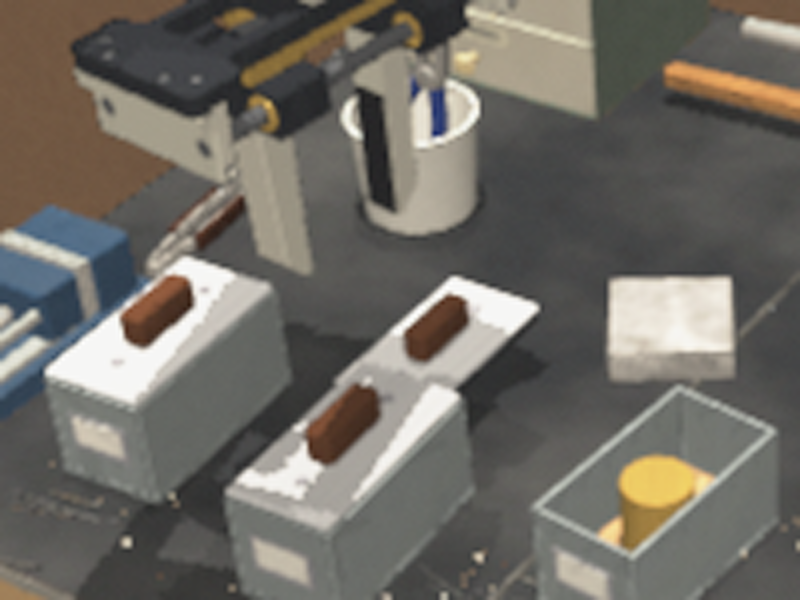

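The lid lies flat on the bench with its grip up, near (440,330). The open box shows the billet upright at (655,490), and the block top is centred near (671,315). Next I lift the billet out.

Run:
```python
from h import *
d=robot.get_image("scene"); print("block",at_z(d,140+671/4,150+315/4,19),"billet top",at_z(d,140+655/4,150+478/4,49))
x,y,a=B[3]; o=yaw(a+90)
robot.move_gripper(0.5)
robot.move_ptp([x,y,80],o)
robot.move_linear([x,y,30],speed=120)
print(robot.move_linear([x,y,-4],speed=50,f_stop=6),robot.current_tcp_pos())
robot.move_gripper(0.0); print("w",robot.current_gripper_width()*93,robot.current_finger_force())
z0=robot.current_tcp_pos()[2]
robot.move_linear([x,y,z0+85],speed=100); print("w",robot.current_gripper_width()*93,"z0",z0,robot.current_t())
```

```text
block [666.9 172.2  19. ] billet top [525.9  94.7  49. ]
False [522.5516842   92.75879463  -3.96433602]
w 33.099671529120606 29.992370170075446
w 33.17431329056212 z0 -3.444797041476391 46.3417
```

Run:
```python
from h import *
X,Y=665.5,171
robot.move_ptp([X,Y,70],yaw(B[3][2]+90))
robot.move_linear([X,Y,20],speed=80); robot.sleep(.2)
print(robot.move_linear([X,Y,8],speed=20,f_stop=4),robot.current_tcp_pos())
robot.move_gripper(0.5)
robot.move_linear([X,Y,120],speed=120)
robot.move_ptp([480,350,180],yaw(0))
shot("scene","s6.png",140,150,200,150,4); print(robot.current_t())
```

```text
True [665.84706142 170.97421964  12.41304414]
51.6333
```

View pics/s6.png

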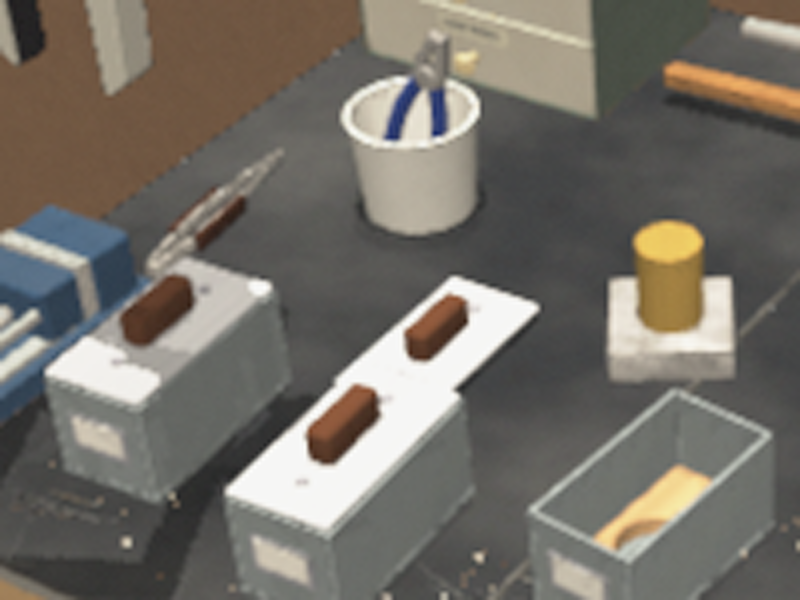

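The billet stands upright in the middle of the block, base near (670,312). The lid is flat on the bench, the light boxes are closed, and the tub is untouched. I'm handing in.

```bash
python3 -c "
from bench import robot
print(robot.hand_in())"
```

```text
the job is handed in; nothing more can be done
None
```

I found the heavy box (rightmost, about 0.57 kg), laid its lid flat on the bench grip up, stood its billet upright mid-block, and handed in at about 52 s; the judge returned no verdict.

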